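# Turn the unscrewed instrument case over and stack it

### The job

Two closed die-cast instrument cases wait for their screws, which go in from the underside; one already lies upside down, the other still stands lid up. Turn the lid-up case right over, holding tub and lid together because the lid is only laid on, and set it upside down squarely on top of the other case, edges in line, either way round. Neither case may come open or be dropped, the lower case stays where it is, and leave the pliers, screwdriver and oil bottle alone.

Things in the scene. Friction and masses are not known exactly. Their poses are not given: they have to be found in the camera images.
- case_tub: Tub (26 mm high lower half, ~0.16 kg) of the lid-up aluminium case to be turned over; closed case 60 (x) x 90 (y) x 44 mm, sides flush. Origin: centre of its underside (face with four dark screw holes). Own z points from there to the lid: up at the start, down when turned over. x along the 60 mm width (grip across it, fingers spanning the seam to press on both halves), y along the 90 mm length.
- case_lid: Its lid, 60 x 90 x 18 mm, ~0.09 kg, not fastened: it sits over a 7 mm rim on the tub with 1 mm play. Origin: centre of the lid's seam face, 26 mm from the tub's origin along the tub's z when closed; own z points to its flat outside (thin engraved frame line); x, y as the tub's.
- case_seam (a point): Centre of the lid-up case at its seam (thin dark gasket line), 26 mm from the underside, 18 mm from the lid's outside; fixed to the tub, axes as the tub's. The closed case can stand by itself on a 60 x 44 mm end, 90 mm tall, e.g. to be regrasped.
- stack_tub: Tub of the other, equal case (60 x 90 x 44 mm), which lies upside down on the bench: lid below, four screw holes on top. Origin at its seam, 18 mm above the bench; own z up, own x along the 60 mm width, own y along the 90 mm length. About 0.16 kg.
- stack_lid: Lid of the upside-down case, lying with its flat outside on the bench, loose like the other one. Origin at the centre of its face on the bench; own z up, x and y as its tub's. About 0.09 kg.
- stack_top (a point): Centre of the top face (the tub's underside with the screw holes) of the upside-down case, 44 mm above the bench; the turned case's lid is to lie flat on it.
- pliers: Bystander: red-handled cutting pliers, 60 x 139 x 14 mm, lying behind the cases. Origin at the centre of its underside.
- screwdriver: Bystander: yellow-handled screwdriver, 25 x 163 x 25 mm, lying behind the cases. Origin at the centre of its underside.
- oil_bottle: Bystander: small white dropper bottle, 32 mm across, 124 mm tall, standing upright at the back right. Origin at the centre of its underside.
Not all that is in view belongs to the job. Leave any red look-alike of the stack_tub alone.

How it is judged:
By the outcome, as a careful person would: the job done as asked, in the order asked, and still so for the second after the job is handed in, with the robot touching nothing.
It also fails if it takes over 54 s, if anything falls off the work surface, if the arm or the gripper's body presses on something with over 40 N, if the wrist force passes 120 N, or if a joint passes its speed limit or range.

### The arm

A 6-joint arm with a two-finger parallel gripper is mounted at the origin on a cart in front of the work surface, level with it; the furniture and walls round the work are solid. World frame = base frame: x ahead of the robot, y to its left, z up, the work surface at z = 0. Lengths are in m, angles in rad, forces in N, time in s.
With the tool pointing down it reaches from about 0.3 to 0.875 m from the base axis. Payload 6.4 kg.
Tool frame: the origin (TCP) lies between the finger pads; the fingertips stand ctrl.tip_extent ahead of it and the grasp point (between the pads) is the TCP (ctrl.tip_extent is the distance from the TCP to the fingertips, in m); z points along the fingers, y is the line along which they close (so a half turn about z gives the same grasp; the last joint's range is limited). The gripper opens to 85 mm and grips with 20 to 120 N. Pads are 22 mm wide; open, the fingers measure 114 mm over their backs; the gripper's body (76 mm by 85 mm) begins 54 mm behind the grasp point. The pads swing forward as they close: fully open they stand 13 mm farther back than shut.
Start: joints at [-1.542, 0.181, 1.607, -0, 1.354, -0.206], TCP at [0.134, -0.559, 0.25] pointing down, gripper open.
Joint ranges: [-2.99, 2.99], [-0.89, 2.07], [0.3, 2.58], [-1.14, 4.28], [0, 2.63], [-3.12, 3.12]. Speed limits (rad/s): [2.57, 2.57, 3.01, 3.14, 3.14, 3.14].

### API

Orientations are given as a unit quaternion [w, x, y, z].
In Python, from bench import ctrl gives the robot as it stands.
- The arm moves only by the tool send_rows, never from a script. Its arguments are lists of equal length, an entry for each row: "dr": the turn, a rotation vector about the tool's x, y, z in units of 6 degrees (1.0 is 6 degrees), a list of three; "xyz": the shift along the tool's x, y, z in cm, a list of three; "jaw": the opening in per cent of the stroke, from 0 (shut) to 100 (fully open). In form: {"dr": [[wx, wy, wz], ...], "xyz": [[dx, dy, dz], ...], "jaw": [jaw, ...]}. A call has exactly 8 rows; each row is the pose to reach, as a shift and turn from the pose commanded when the call began, along the tool's axes at that moment; what a row does not reach only later rows make up. A row lasts 1/8 s, in which the tool goes at most 62.5 mm and 10.7 degrees, less where a joint would pass 70% of its speed; a pose out of reach is approached as far as the arm can. A call with a gripper value outside its range is refused whole. The fingers move at their own pace and stop on an object; the grip force is fixed at half the most. Time passes only in rows, so rows that repeat a pose let the fingers close, or fill a call up. It gives the time, the measured TCP pose, the force, the opening and the grip force at its end, in the units of the state.
- ctrl.get_obs(): the state, without advancing time (a new reading comes with each control period).
- ctrl.camera(name): name is "scene" or "top"; returns the picture (400x640x3 uint8, red, green, blue); there is no depth.
- ctrl.calibration(name): a dict with "camera_matrix" (3x3 intrinsics, pixels), "D" ([k1, k2, p1, p2, k3] as OpenCV has them; the pictures are not rectified), "world_from_camera" (4x4, takes a point from camera to world coordinates). Camera axes: x right, y up, looking along -z (the intrinsics and any distortion apply to the point x, -y, -z); pixel columns grow to the right and rows downward; lengths in m; the calibration is good to about 2 mm. A picture is of the moment at which its call begins. calibration takes no time and is no camera call.
- ctrl.hand_in(): hands the job in; it is judged then, once.
The state is a dict: "time_s": time; "q": joint angles; "dq": joint speeds; "joint_efforts": joint torques, N m; "eef_pos": TCP position; "eef_rot": TCP orientation; "wrist_force": force on the tool from outside, world axes, zero at the start; "torque": the same for the moment, N m; "opening": opening from 0.0 (shut) to 1.0 (fully open); "grasp_force": force on a finger pad.
Only numpy, scipy, OpenCV 4.12 (cv2) and the standard library are available. Lean on these libraries where they do the work, as an engineer would, in place of code of your own. Each camera call takes 0.05 s, during which the arm holds its last target. There are 200 camera calls.

## Working session

There is one attempt and no reset: what is moved stays moved. The work goes in short steps, Python scripts to look and compute and a tool call to move; the robot and the scene stay as the last step left them, time stands still between calls to the robot, and variables do not carry over. Pictures are saved under pics/ and viewed, at most 10 in all, crops included, and the job is handed in when it is done.

Besides the shell and the picture viewer there is one more tool, called after "Emit:" as a command line: name --argument value ..., lists and objects as JSON in quotes. send_rows: Moves the arm, as the interface text tells. Its arguments: {"type":"object","properties":{"dr":{"type":"array","items":{"type":"array","items":{"type":"number"}}},"xyz":{"type":"array","items":{"type":"array","items":{"type":"number"}}},"jaw":{"type":"array","items":{"type":"number"}}},"required":["dr","xyz","jaw"]}

```bash
mkdir -p pics; ls; python3 - <<'E'
from bench import ctrl
import cv2,numpy as np
o=ctrl.get_obs();print(o,ctrl.tip_extent)
np.set_printoptions(precision=4,suppress=True)
for n in("scene","top"):
    im=ctrl.camera(n);cv2.imwrite(f"pics/{n}0.png",im[:,:,::-1]);print(n,ctrl.calibration(n))
E
```

```text
pics
{'time_s': 0.0, 'q': array([-1.54228639e+00,  1.81522974e-01,  1.60799237e+00,  3.05463153e-06,
        1.35379497e+00, -2.06264982e-01]), 'dq': array([-7.91164139e-05,  8.75754997e-04,  1.76093457e-03,  4.30151008e-04,
       -1.20856860e-03,  1.61089175e-03]), 'joint_efforts': array([ 2.26209511e-05, -4.44876730e+01, -3.51340699e+01, -2.24633491e-04,
        9.02499160e-03,  2.46044657e-06]), 'eef_pos': array([ 0.1337815 , -0.55869651,  0.24940184]), 'eef_rot': array([-8.55305465e-04,  9.93117673e-01,  1.17117676e-01,  7.77153489e-05]), 'wrist_force': array([-0.23890844,  0.37574926, -0.41356151]), 'torque': array([ 0.02149439, -0.01172825,  0.04599009]), 'grasp_force': 0.0, 'opening': 0.9983993382431317} 0.019
scene {'camera_matrix': array([[467.4453,   0.    , 330.4552],
       [  0.    , 467.4453, 197.6385],
       [  0.    ,   0.    ,   1.    ]]), 'D': array([-0.0228,  0.    ,  0.    ,  0.    ,  0.    ]), 'world_from_camera': array([[-0.7816,  0.3696, -0.5025,  0.0592],
       [-0.6237, -0.4488,  0.64  ,  0.6027],
       [ 0.011 ,  0.8137,  0.5812,  0.6379],
       [ 0.    ,  0.    ,  0.    ,  1.    ]])}
top {'camera_matrix': array([[401.0566,   0.    , 314.9556],
       [  0.    , 401.0566, 192.2366],
       [  0.    ,   0.    ,   1.    ]]), 'D': array([-0.076,  0.   ,  0.   ,  0.   ,  0.   ]), 'world_from_camera': array([[ 0.043 ,  0.9791, -0.199 ,  0.3682],
       [-0.9991,  0.0412, -0.0134, -0.017 ],
       [-0.005 ,  0.1994,  0.9799,  1.0389],
       [ 0.    ,  0.    ,  0.    ,  1.    ]])}
```

View pics/scene0.png

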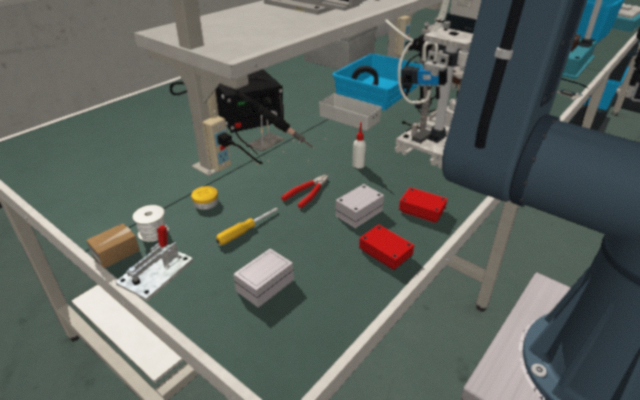

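View pics/top0.png

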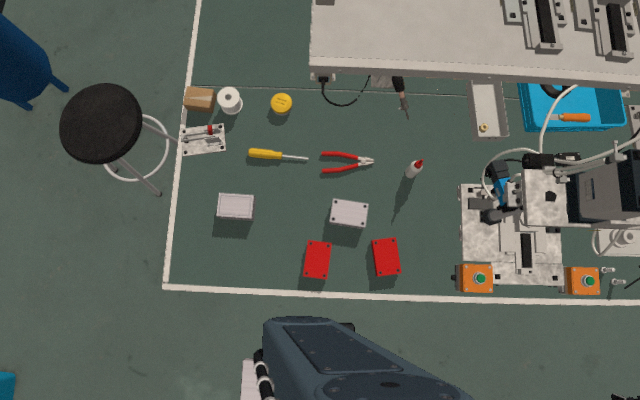

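Candidates:
- **Case to turn:** the grey case with an engraved frame line, at top (235,206) and scene (264,277).
- **Stack case:** the grey case with four holes, at top (349,213) and scene (360,205).
- **Look-alikes:** red cases at top (317,259) and (386,257), to be left alone.

By the description, the lid-up case is at (235,206) and the stack is the grey one at (349,213). I'll check both in one close crop.

```bash
cat > h.py <<'E'
import numpy as np,cv2
from bench import ctrl
from scipy.spatial.transform import Rotation as R
np.set_printoptions(precision=4,suppress=True)
def ray(n,px,z):
    c=ctrl.calibration(n);px=np.array(px,float).reshape(-1,1,2)
    u=cv2.undistortPoints(px,c["camera_matrix"],c["D"]).reshape(-1,2)
    T=c["world_from_camera"];d=np.c_[u[:,0],-u[:,1],-np.ones(len(u))]@T[:3,:3].T
    o=T[:3,3];return o+d*((z-o[2])/d[:,2])[:,None]
def mask(im,box,v=110,s=60):
    h=cv2.cvtColor(im,cv2.COLOR_RGB2HSV);m=((h[:,:,2]>v)&(h[:,:,1]<s)).astype(np.uint8)
    k=np.zeros_like(m);x0,y0,x1,y1=box;k[y0:y1,x0:x1]=1;return m*k
E
python3 - <<'E'
from h import *
im={n:cv2.cvtColor(cv2.imread(f"pics/{n}0.png"),cv2.COLOR_BGR2RGB) for n in("scene","top")}
B={("top","A"):(205,180,265,235),("top","B"):(320,185,380,240),("scene","A"):(225,240,305,310),("scene","B"):(325,175,395,235)}
t=[]
for (n,k),b in B.items():
    I=im[n];c=I[b[1]:b[3],b[0]:b[2]];t.append(cv2.resize(c,(400,300),interpolation=cv2.INTER_CUBIC))
    g=cv2.cvtColor(I,cv2.COLOR_RGB2GRAY)
    mm=mask(I,b,140)
    cs=max(cv2.findContours(mm,0,2)[0],key=cv2.contourArea)
    h=cv2.convexHull(cs);ap=cv2.approxPolyDP(h,3,True).reshape(-1,2)
    print(n,k,cv2.contourArea(cs),ap.tolist())
    print(ray(n,ap,0.044)[:,:2].tolist())
    r=g[(b[1]+b[3])//2,b[0]:b[2]];print(r.tolist())
    print(g[b[1]:b[3],(b[0]+b[2])//2].tolist())
M=np.vstack([np.hstack(t[:2]),np.hstack(t[2:])]);cv2.imwrite("pics/crop.png",M[:,:,::-1])
E
```

```text
top A 758.5 [[219, 193], [252, 195], [251, 217], [217, 215]]
[[0.5580461083110078, 0.24052089801682378], [0.5564413678543728, 0.15576199183400435], [0.5002374887722031, 0.15414193525391437], [0.5014922296384441, 0.240523536980193]]
[91, 89, 86, 92, 85, 88, 88, 86, 88, 88, 88, 92, 150, 174, 154, 179, 181, 180, 179, 179, 180, 181, 182, 183, 181, 182, 180, 181, 182, 183, 180, 180, 181, 181, 180, 180, 183, 182, 179, 181, 181, 181, 181, 180, 171, 167, 184, 152, 85, 85, 89, 86, 87, 85, 88, 89, 87, 88, 88, 86]
[86, 88, 86, 85, 89, 88, 88, 90, 88, 88, 89, 91, 89, 111, 164, 173, 159, 177, 174, 176, 178, 179, 182, 178, 177, 179, 179, 180, 181, 180, 179, 182, 181, 175, 171, 166, 166, 121, 77, 73, 58, 64, 60, 62, 63, 61, 61, 59, 63, 61, 61, 62, 60, 61, 60]
top B 796.5 [[333, 199], [368, 204], [365, 225], [330, 221]]
[[0.5548071364483034, -0.04959999485609343], [0.5457008738841567, -0.13813707144299328], [0.4922655785538217, -0.13159505686705888], [0.49867479962867467, -0.04403820190230036]]
[85, 89, 88, 87, 91, 85, 87, 85, 74, 60, 86, 152, 181, 180, 180, 182, 181, 181, 181, 180, 177, 178, 180, 1
[... 1499 characters left out ...]
420964816], [0.5538373748908458, -0.05042262692087396], [0.5486353317154716, -0.14028072239791256]]
[92, 94, 93, 89, 90, 91, 92, 91, 91, 92, 96, 105, 108, 109, 111, 111, 112, 119, 132, 150, 165, 176, 183, 187, 189, 191, 191, 190, 189, 189, 186, 185, 187, 188, 186, 190, 189, 191, 188, 185, 175, 161, 148, 128, 117, 111, 111, 109, 109, 109, 107, 107, 106, 103, 96, 89, 88, 89, 89, 87, 85, 85, 87, 88, 88, 86, 86, 86, 88, 87]
[88, 87, 88, 89, 87, 86, 89, 88, 91, 99, 124, 158, 179, 188, 191, 190, 190, 189, 191, 190, 190, 190, 189, 188, 191, 190, 189, 188, 186, 188, 190, 191, 187, 176, 157, 127, 111, 107, 107, 107, 105, 103, 96, 92, 96, 102, 107, 108, 105, 91, 70, 58, 54, 51, 53, 53, 55, 52, 54, 57]
```

View pics/crop.png

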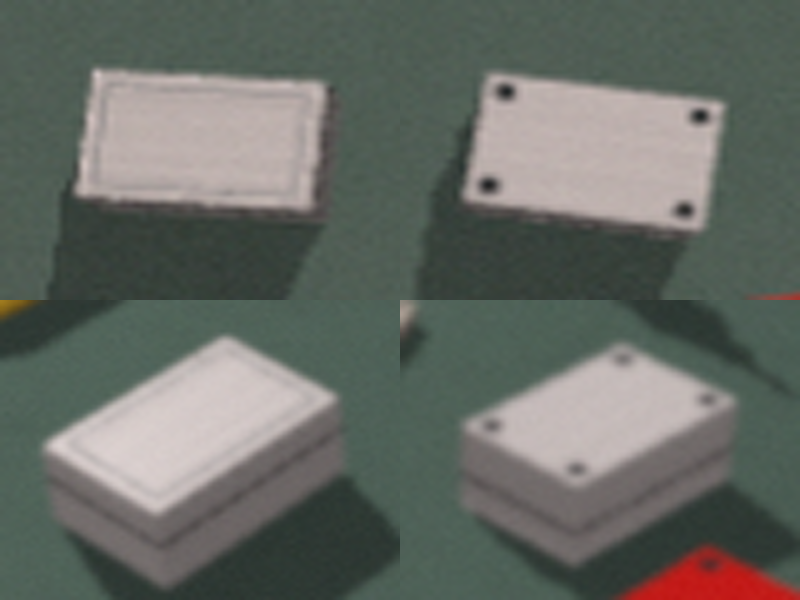

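The crop confirms both choices. The framed lid-up case is case A at about (0.530, 0.198), long axis along y. The four-hole grey case is the stack at about (0.523, -0.092), yaw about -4°. First move: go above case A with the fingers closing along world x.

Emit:
send_rows --dr '[[0, 0, -12.75], [0, 0, -12.75], [0, 0, -12.75], [0, 0, -12.75], [0, 0, -12.75], [0, 0, -12.75], [0, 0, -12.75], [0, 0, -12.75]]' --xyz '[[56, -64, 0], [56, -64, 0], [56, -64, 0], [56, -64, 0], [56, -64, 0], [56, -64, 0], [56, -64, 0], [56, -64, 0]]' --jaw '[100, 100, 100, 100, 100, 100, 100, 100]'

```text
time_s: 1.1
eef_pos: [0.3669, -0.1148, 0.2504]
eef_rot: [0.0, 0.707, 0.708, 0.0]
wrist_force: [1.3, -1.3, 0.4]
opening: 1.001
grasp_force: 0.0
```

```bash
cat >> h.py <<'E'
def Rq(q): return R.from_quat(np.r_[q[1:],q[0]])
import json,os
def log():
    o=ctrl.get_obs();open("log.txt","a").write(json.dumps([o["q"].tolist(),o["eef_pos"].tolist(),o["eef_rot"].tolist()])+"\n");return o
def rel(p,z,y,):  # target pos, tool z and y axes in world
    o=log();R0=Rq(o["eef_rot"]);z=np.array(z,float);z/=np.linalg.norm(z);y=np.array(y,float);y-=z*(y@z);y/=np.linalg.norm(y)
    Rt=R.from_matrix(np.c_[np.cross(y,z),y,z])
    print("t",round(o["time_s"],2),"q",o["q"],"p",o["eef_pos"],"F",o["wrist_force"],"open",o["opening"])
    print("xyz cm",R0.inv().apply(np.array(p)-o["eef_pos"])*100,"dr",np.degrees((R0.inv()*Rt).as_rotvec())/6)
E
python3 - <<'E'
from h import *
rel([.5297,.1975,.2],[0,0,-1],[1,0,0])
im={n:cv2.cvtColor(cv2.imread(f"pics/{n}0.png"),cv2.COLOR_BGR2RGB) for n in("scene","top")}
# holes of stack: dark blobs inside top face hull
for n,b in(("top",(325,190,375,232)),("scene",(332,180,388,216))):
    I=im[n];g=cv2.cvtColor(I,cv2.COLOR_RGB2GRAY).astype(float)
    m=mask(I,b,140);cs=max(cv2.findContours(m,0,2)[0],key=cv2.contourArea)
    f=np.zeros_like(m);cv2.fillPoly(f,[cv2.convexHull(cs)],1);f=cv2.erode(f,np.ones((3,3)))
    w=np.clip(165-g,0,None)*f
    k,l=cv2.connectedComponents((w>0).astype(np.uint8))
    P=[]
    for i in range(1,k):
        s=w*(l==i)
        if s.sum()>60:
            yy,xx=np.nonzero(s);P.append([(xx*s[yy,xx]).sum()/s.sum(),(yy*s[yy,xx]).sum()/s.sum()])
    Q=ray(n,P,.044)[:,:2];print(n,np.array(P).tolist(),Q.tolist(),"mean",Q.mean(0))
    r=cv2.minAreaRect((Q*1000).astype(np.float32));print(r)
# red cases, bottle
I=im["top"];h=cv2.cvtColor(I,cv2.COLOR_RGB2HSV);m=((h[:,:,1]>180)&((h[:,:,0]<8)|(h[:,:,0]>172))).astype(np.uint8)
for c in cv2.findContours(m,0,2)[0]:
    if cv2.contourArea(c)>30: print("red",cv2.boundingRect(c),cv2.minAreaRect((ray("top",c,.044)[:,:2]*1000).astype(np.float32)))
print("bottle",ray("top",[[411,175]],.0),ray("scene",[[358,166]],0))
E
```

```text
t 1.1 q [-0.6146 -0.2831  2.0495  0.0001  1.3743 -0.6158] p [ 0.3669 -0.1148  0.2504] F [ 1.3217 -1.3051  0.3842] open 1.000568222424454
xyz cm [31.2075 16.3144  5.0351] dr [0.007  0.0042 0.0117]
top [[335.30026809651474, 201.37265415549598], [364.5654135338346, 205.88721804511277], [332.8124207858048, 218.5487959442332], [362.15165165165166, 223.15315315315314]] [[0.5489733652765373, -0.055599728766570655], [0.5405231594974512, -0.12957098276750248], [0.5051309793318955, -0.050838426701427894], [0.4966038871863473, -0.12439244018115593]] mean [ 0.5228 -0.0901]
((522.779541015625, -90.07572174072266), (74.45234680175781, 44.223209381103516), 83.48294830322266)
scene [[363.55288461538464, 186.39903846153845], [378.52013422818794, 194.51677852348993], [340.43854748603354, 199.78212290502793], [355.5202492211838, 208.52959501557632]] [[0.5420150202878634, -0.1331078247577363], [0.497932092819184, -0.12805897937756217], [0.5508380095067793, -0.058727960102930576], [0.5068153410609061, -0.05393650021717067]] mean [ 0.5244 -0.0935]
((524.385009765625, -93.39346313476562), (75.08037567138672, 44.37073516845703), 83.23513793945312)
red (303, 240, 28, 39) ((403.4572448730469, -15.246234893798828), (57.67905044555664, 87.36981201171875), 84.50663757324219)
red (372, 238, 29, 38) ((416.6518859863281, -184.01641845703125), (87.48973846435547, 61.67180633544922), 9.357163429260254)
red (322, 164, 36, 9) ((634.7601928710938, -64.17732238769531), (12.79136848449707, 91.84264373779297), 11.877270698547363)
red (322, 152, 35, 7) ((673.0771484375, -61.24716567993164), (88.82567596435547, 12.854644775390625), 86.48181915283203)
bottle [[ 0.6371 -0.2575  0.    ]] [[ 0.6436 -0.2556  0.    ]]
```

Emit:
send_rows --dr '[[0, 1, 0], [0, 2.5, 0], [0, 2.5, 0], [0, 2.5, 0], [0, 2.5, 0], [0, 2.5, 0], [0, 2.5, 0], [0, 2.5, 0]]' --xyz '[[31.2, 16.3, 5], [31.2, 16.3, 5], [31.2, 16.3, 5], [31.2, 16.3, 5], [31.2, 16.3, 5], [31.2, 16.3, 5], [31.2, 16.3, 5], [31.2, 16.3, 5]]' --jaw '[100, 100, 100, 100, 100, 100, 100, 100]'

```text
time_s: 2.1
eef_pos: [0.5291, 0.195, 0.1998]
eef_rot: [-0.093, 0.701, 0.701, 0.092]
wrist_force: [-0.1, 0.4, 0.4]
opening: 0.999
grasp_force: 0.0
```

```bash
python3 - <<'E'
from h import *
from scipy.optimize import least_squares
open("log.txt","a").write(json.dumps([[-1.54228639,.181522974,1.60799237,0,1.35379497,-.206264982],[.1337815,-.55869651,.24940184],[-8.55305465e-04,9.93117673e-01,1.17117676e-01,7.77e-05]])+"\n")
rel([.5297,.2175,.12],[0,0,-1],[1,0,0])
D=[json.loads(l) for l in open("log.txt")]
def fk(q,P,s4=1,s6=-1):
    h,r0,L1,e,L2,L3,d=P
    Rz=R.from_euler('z',q[0]);ry=lambda a:R.from_euler('y',a)
    E=Rz*ry(q[1]);F=E*ry(q[2])
    p=Rz.apply([r0,d,h])+E.apply([0,0,L1])+F.apply([e,0,L2])
    W=F*R.from_euler('z',s4*q[3])*ry(q[4])
    T=W*R.from_euler('z',-s6*-1*q[5]*-1*-1) if 0 else W*R.from_euler('z',q[5]*(-s6))
    return p+W.apply([0,0,L3]),T
for s4 in(1,-1):
    for s6 in (1,-1):
        # constant tool offset from first sample
        q,p,r=D[0];P0=[.16,0,.43,0,.48,.23,.118];C=fk(q,P0,s4,s6)[1].inv()*Rq(np.array(r))
        e=[np.degrees((fk(np.array(q),P0,s4,s6)[1]*C).inv()*Rq(np.array(r)) and ((fk(q,P0,s4,s6)[1]*C).inv()*Rq(np.array(r))).magnitude()) for q,p,r in D]
        print(s4,s6,e,C.as_rotvec())
E
```

```text
t 2.1 q [-0.0006  0.1716  1.7469  0.2771  1.2367 -0.0935] p [0.5291 0.195  0.1998] F [-0.142   0.3726  0.4495] open 0.9994593392949483
xyz cm [0.1164 0.0666 8.2891] dr [-0.0115 -2.4959 -0.003 ]
1 1 [np.float64(1.2520728538949338e-17), np.float64(46.93458876311981), np.float64(59.85937546080955)] [-0.      0.      0.3391]
1 -1 [np.float64(6.361113344018303e-15), np.float64(0.0001733534827650246), np.float64(2.4433538798161585e-14)] [-0.      0.      1.5708]
-1 1 [np.float64(6.361111827412416e-15), np.float64(46.9331640139931), np.float64(75.84115611344673)] [-0.0001  0.0001  0.3391]
-1 -1 [np.float64(6.361115429351486e-15), np.float64(0.00714046537444772), np.float64(31.74183899128703)] [-0.0001  0.      1.5708]
```

Orientation model fits exactly (q4 > 0 swings the tool to +y), so I'll flip toward +y. Next, fit the link lengths and check that the key poses are reachable.

```bash
cat >> h.py <<'E'
from scipy.optimize import least_squares
LIM=np.array([[-2.99,2.99],[-.89,2.07],[.3,2.58],[-1.14,4.28],[0,2.63],[-3.12,3.12]])
def fk(q,P):
    h,L1,e,L2,L3,d=P;ry=lambda a:R.from_euler('y',a);rz=lambda a:R.from_euler('z',a)
    Rz=rz(q[0]);E=Rz*ry(q[1]);F=E*ry(q[2]);W=F*rz(q[3])*ry(q[4])
    w=Rz.apply([0,d,h])+E.apply([0,0,L1])+F.apply([e,0,L2])
    return w+W.apply([0,0,L3]),W*rz(q[5]+np.pi/2),w
def fit():
    D=[json.loads(l) for l in open("log.txt")]
    P0=np.array([.16,.43,0,.48,.23,.118])
    f=lambda P:np.r_[np.concatenate([fk(q,P)[0]-p for q,p,r in D]),(P-P0)*1e-3]
    s=least_squares(f,P0,xtol=1e-12,ftol=1e-12);return s.x,np.abs(f(s.x)[:-6]).max()
def axes(z,y):
    z=np.array(z,float);z/=np.linalg.norm(z);y=np.array(y,float);y-=z*(y@z);y/=np.linalg.norm(y);return R.from_matrix(np.c_[np.cross(y,z),y,z])
def ik(p,z,y,q0,P):
    T=axes(z,y)
    f=lambda q:(lambda a:np.r_[(a[0]-p)*5,(a[1].inv()*T).as_rotvec()])(fk(q,P))
    s=least_squares(f,np.clip(q0,LIM[:,0]+.01,LIM[:,1]-.01),bounds=(LIM[:,0],LIM[:,1]));return s.x,np.abs(s.fun).max(),fk(s.x,P)[2]
E
python3 - <<'E'
from h import *
P,e=fit();print("P",P,e)
s=lambda a:np.sin(np.radians(a));c=lambda a:np.cos(np.radians(a))
q=ctrl.get_obs()["q"]
K=[("g1",[.53,.2125,.03],[0,-s(15),-c(15)],[1,0,0]),("mid",[.53,.2125,.16],[0,s(30),-c(30)],[1,0,0]),("stand",[.53,.20,.06],[0,c(15),-s(15)],[1,0,0]),
("back",[.53,.10,.09],[0,c(15),-s(15)],[1,0,0]),("g2",[.53,.22,.068],[0,-s(18),-c(18)],[1,0,0]),("mid2",[.53,.1,.2],[0,s(30),-c(30)],[1,0,0]),
("fin",[.521,-.115,.064],[.115*c(18),.993*c(18),-s(18)],[.993,-.115,0]),("ret",[.512,-.2,.09],[.115*c(18),.993*c(18),-s(18)],[.993,-.115,0])]
for n,p,z,y in K:
    q,e,w=ik(p,z,y,q,P);print(n,q,"err",round(e,4),"wrist",w)
rel([.53,.2125,.12],[0,-s(15),-c(15)],[1,0,0])
E
```

```text
P [0.3134 0.4382 0.0855 0.5145 0.2999 0.1178] 1.8137155125552695e-06
g1 [ 0.3046  0.5388  1.6555 -0.2893  1.0461  0.4627] err 0.0 wrist [0.53   0.2901 0.3197]
mid [-0.1051  0.2478  1.8152  0.5629  1.1993 -0.3464] err 0.0 wrist [0.53   0.0626 0.4197]
stand [-0.3886  0.8083  1.7593  1.1064  1.5522 -1.0441] err 0.0 wrist [ 0.53   -0.0897  0.1376]
back [-0.5545  0.7703  1.717   0.9714  1.6752 -1.0236] err 0.0 wrist [ 0.53   -0.1897  0.1676]
g2 [ 0.3404  0.5044  1.6215 -0.3257  1.1445  0.4952] err 0.0 wrist [0.53   0.3127 0.3532]
mid2 [-0.3171  0.1878  1.7945  0.5066  1.3658 -0.4747] err 0.0 wrist [ 0.53   -0.0499  0.4597]
fin [-0.8724  0.8735  1.5298  0.7854  1.7834 -1.0467] err 0.0 wrist [ 0.4882 -0.3983  0.1567]
ret [-0.9636  0.8943  1.4009  0.7288  1.9064 -1.0188] err 0.0 wrist [ 0.4792 -0.4833  0.1827]
t 2.1 q [-0.0006  0.1716  1.7469  0.2771  1.2367 -0.0935] p [0.5291 0.195  0.1998] F [-0.142   0.3726  0.4495] open 0.9994593392949483
xyz cm [-0.3666  0.0966  8.1599] dr [-0.0119 -4.9959 -0.0015]
```

```bash
python3 - <<'E'
from h import *
P,e=fit()
rng=np.random.default_rng(0)
def best(p,z,y):
    r=[]
    for sy in(1,-1):
        b=min((ik(p,z,np.array(y)*sy,rng.uniform(LIM[:,0],LIM[:,1]),P) for _ in range(12)),key=lambda t:t[1]);r.append((sy,b))
    return r
for sg in (-1,1):
  for a in((0,20,30,40) if sg<0 else (30,40,50)):
    a=np.radians(a);u=np.array([.115,.993,0])
    p=np.array([.5236,-.0917,.068])-sg*u*.023
    z=sg*u*np.cos(a)-np.array([0,0,np.sin(a)])
    for sy,(q,e,w) in best(p,z,[.993,-.115,0]): print(sg,round(np.degrees(a)),sy,q,"err",round(e,3),"w",w)
for a in (15,30,40):
    a=np.radians(a)
    for n,y in(("stand",.2),("stand",.26)):
        for sy,(q,e,w) in best([.53,y,.06],[0,-np.cos(a),-np.sin(a)],[1,0,0]): print(n,y,round(np.degrees(a)),sy,q,"err",round(e,3),"w",w)
E
```

```text
-1 0 1 [ 0.1821  0.9887  1.4558 -1.14    1.7476  0.9321] err 0.148 w [0.5991 0.2301 0.105 ]
-1 0 -1 [ 0.1821  0.9887  1.4558 -1.14    1.7476 -2.2094] err 0.148 w [0.5991 0.2301 0.105 ]
-1 20 1 [ 0.1627  0.8051  1.6287 -1.1372  1.4784  0.8919] err 0.0 w [0.5587 0.2111 0.1706]
-1 20 -1 [ 0.1627  0.8051  1.6287 -1.1372  1.4784 -2.2497] err 0.0 w [0.5587 0.2111 0.1706]
-1 30 1 [ 0.1259  0.6984  1.6804 -1.0387  1.3504  0.8126] err 0.0 w [0.5561 0.1891 0.218 ]
-1 30 -1 [ 0.1259  0.6984  1.6804 -1.0387  1.3504 -2.329 ] err 0.0 w [0.5561 0.1891 0.218 ]
-1 40 1 [ 0.0744  0.598   1.7274 -0.9246  1.229   0.7084] err 0.0 w [0.5527 0.1593 0.2608]
-1 40 -1 [ 0.0744  0.598   1.7274 -0.9246  1.229  -2.4332] err 0.0 w [0.5527 0.1593 0.2608]
1 30 1 [-0.8413  0.7386  1.6019  0.7062  1.6357 -1.0025] err 0.0 w [ 0.4911 -0.3725  0.218 ]
1 30 -1 [-0.8413  0.7386  1.6019  0.7062  1.6357  2.1391] err 0.0 w [ 0.4911 -0.3725  0.218 ]
1 40 1 [-0.8031  0.6378  1.6563  0.6347  1.5097 -0.9517] err 0.0 w [ 0.4945 -0.3427  0.2608]
1 40 -1 [-0.8031  0.6378  1.6563  0.6347  1.5097  2.1899] err 0.0 w [ 0.4945 -0.3427  
[... 682 characters left out ...]
.2099]
stand 0.2 30 -1 [ 0.5458  0.8792  1.3514 -0.8347  1.6196 -2.3133] err 0.0 w [0.53   0.4597 0.2099]
stand 0.26 30 1 [ 0.6162  0.9458  1.2218 -0.7939  1.7042  0.8216] err 0.0 w [0.53   0.5197 0.2099]
stand 0.26 30 -1 [ 0.6162  0.9458  1.2218 -0.7939  1.7042 -2.32  ] err 0.0 w [0.53   0.5197 0.2099]
stand 0.2 40 1 [ 0.5078  0.7776  1.4251 -0.7362  1.4916  0.7851] err 0.0 w [0.53   0.4297 0.2528]
stand 0.2 40 -1 [ 0.5078  0.7776  1.4251 -0.7362  1.4916 -2.3565] err 0.0 w [0.53   0.4297 0.2528]
stand 0.26 40 1 [ 0.582   0.843   1.3042 -0.6944  1.5735  0.7949] err 0.0 w [0.53   0.4897 0.2528]
stand 0.26 40 -1 [ 0.582   0.843   1.3042 -0.6944  1.5735 -2.3467] err 0.0 w [0.53   0.4897 0.2528]
```

The −y side is clear (the +y option would put the wrist in the machine on the right), so I'll turn toward −y with a tilted grasp.

```bash
cat >> h.py <<'E'
def zt(a,yaw=0):  # tool z tilted a deg from down toward +y (yawed), tool y
    a=np.radians(a);c,s=np.cos(yaw),np.sin(yaw);return [-s*np.sin(a),c*np.sin(a),-np.cos(a)],[c,s,0]
E
python3 - <<'E'
from h import *
for z in(.1,.03): rel([.5297,.1825,z],*zt(20))
E
```

```text
t 2.1 q [-0.0006  0.1716  1.7469  0.2771  1.2367 -0.0935] p [0.5291 0.195  0.1998] F [-0.142   0.3726  0.4495] open 0.9994593392949483
xyz cm [-3.7815  0.0696  9.3168] dr [-0.0107  0.8375 -0.005 ]
t 2.1 q [-0.0006  0.1716  1.7469  0.2771  1.2367 -0.0935] p [0.5291 0.195  0.1998] F [-0.142   0.3726  0.4495] open 0.9994593392949483
xyz cm [-5.5903  0.0782 16.0791] dr [-0.0107  0.8375 -0.005 ]
```

Emit:
send_rows --dr '[[0, 0.84, 0], [0, 0.84, 0], [0, 0.84, 0], [0, 0.84, 0], [0, 0.84, 0], [0, 0.84, 0], [0, 0.84, 0], [0, 0.84, 0]]' --xyz '[[-3.8, 0.07, 9.3], [-3.8, 0.07, 9.3], [-4.5, 0.08, 12], [-5.0, 0.08, 14], [-5.6, 0.08, 16.1], [-5.6, 0.08, 16.1], [-5.6, 0.08, 16.1], [-5.6, 0.08, 16.1]]' --jaw '[100, 100, 100, 100, 100, 100, 60, 50]'

```text
time_s: 3.1
eef_pos: [0.5314, 0.1826, 0.0318]
eef_rot: [-0.122, 0.696, 0.696, 0.124]
wrist_force: [-1.5, -1.7, 4.8]
opening: 0.689
grasp_force: 65.2
```

Emit:
send_rows --dr '[[0, 0, 0], [0, 0, 0], [0, 0, 0], [0, 0, 0], [0, 0, 0], [0, 0, 0], [0, 0, 0], [0, 0, 0]]' --xyz '[[0, 0, 0], [0, 0, 0], [0, 0, 0], [0, 0, 0], [0, 0, 0], [0, 0, 0], [0, 0, 0], [0, 0, 0]]' --jaw '[50, 50, 50, 50, 50, 50, 50, 50]'

```text
time_s: 4.1
eef_pos: [0.5314, 0.1826, 0.0318]
eef_rot: [-0.122, 0.696, 0.696, 0.124]
wrist_force: [-2.2, -2.0, 5.9]
opening: 0.693
grasp_force: 65.5
```

```bash
python3 - <<'E'
from h import *
o=ctrl.get_obs();print(o["grasp_force"],o["opening"],o["wrist_force"],o["torque"])
for a,p in((20,[.53,.18,.13]),(-25,[.53,.14,.16]),(-70,[.53,.10,.13]),(-70,[.53,.10,.075])): rel(p,*zt(a))
P,e=fit();q=o["q"];print(e)
for a,p in((20,[.53,.18,.13]),(-25,[.53,.14,.16]),(-70,[.53,.10,.13]),(-70,[.53,.10,.06])):
    z,y=zt(a);q,e,w=ik(p,z,y,q,P);print(q,e)
im=ctrl.camera("scene");cv2.imwrite("pics/s1.png",im[130:370,120:520,::-1])
E
```

```text
65.50405707210302 0.6932081635095216 [-2.221  -1.9842  5.9155] [-0.1832  0.4259  0.1301]
t 4.1 q [-0.0719  0.4366  1.8344  0.4363  0.942  -0.3437] p [0.5314 0.1826 0.0318] F [-2.221  -1.9842  5.9155] open 0.6932081635095216
xyz cm [ 3.1171 -0.1159 -9.3136] dr [ 0.0194 -0.0054  0.0029]
t 4.1 q [-0.0719  0.4366  1.8344  0.4363  0.942  -0.3437] p [0.5314 0.1826 0.0318] F [-2.221  -1.9842  5.9155] open 0.6932081635095216
xyz cm [  0.3868  -0.1082 -13.5023] dr [ 0.0196 -7.5054 -0.0049]
t 4.1 q [-0.0719  0.4366  1.8344  0.4363  0.942  -0.3437] p [0.5314 0.1826 0.0318] F [-2.221  -1.9842  5.9155] open 0.6932081635095216
xyz cm [ -4.3989  -0.1126 -12.054 ] dr [  0.0176 -15.0054  -0.013 ]
t 4.1 q [-0.0719  0.4366  1.8344  0.4363  0.942  -0.3437] p [0.5314 0.1826 0.0318] F [-2.221  -1.9842  5.9155] open 0.6932081635095216
xyz cm [-6.2829 -0.1237 -6.8868] dr [  0.0176 -15.0054  -0.013 ]
5.718752025818397e-07
[-0.0767  0.2639  1.8141  0.3881  1.1224 -0.257 ] 4.3025971674381925e-10
[ 0.2664  0.3499  1.6533 -0.4385  1.2883  0.4225] 1.0264011862659572e-12
[ 0.443   0.7661  1.5041 -1.0204  1.659   0.8036] 7.03998970230657e-10
[ 0.443   0.8926  1.4685 -1.0154  1.6112  0.8812] 2.4150403898914874e-09
```

View pics/s1.png

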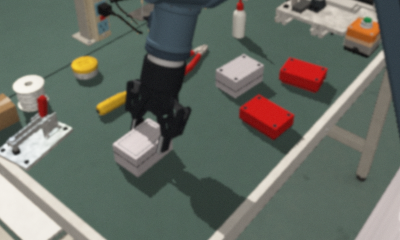

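Emit:
send_rows --dr '[[0, 0, 0], [0, 0, 0], [0, 0, 0], [0, -1, 0], [0, -2.3, 0], [0, -3.6, 0], [0, -5, 0], [0, -6.3, 0]]' --xyz '[[0.7, 0, -2], [1.7, 0, -5], [3.1, -0.1, -9.3], [2.8, -0.1, -10], [2.3, -0.1, -11], [1.8, -0.1, -11.8], [1.3, -0.1, -12.5], [0.8, -0.1, -13.1]]' --jaw '[50, 50, 50, 50, 50, 50, 50, 50]'

```text
time_s: 5.15
eef_pos: [0.5298, 0.1456, 0.1574]
eef_rot: [0.111, 0.699, 0.698, -0.11]
wrist_force: [-0.6, -0.5, -3.7]
opening: 0.694
grasp_force: 65.7
```

```bash
python3 - <<'E'
from h import *
for a,p in((-45,[.53,.12,.14]),(-70,[.53,.10,.11])): rel(p,*zt(a))
im=ctrl.camera("scene");cv2.imwrite("pics/s2.png",im[80:380,120:520,::-1])
E
```

```text
t 5.15 q [ 0.2185  0.3095  1.682  -0.3252  1.2353  0.3408] p [0.5298 0.1456 0.1574] F [-0.6036 -0.4811 -3.7201] open 0.6944386468388672
xyz cm [-1.8989  0.0197  2.4438] dr [ 0.0161 -4.5041 -0.0192]
t 5.15 q [ 0.2185  0.3095  1.682  -0.3252  1.2353  0.3408] p [0.5298 0.1456 0.1574] F [-0.6036 -0.4811 -3.7201] open 0.6944386468388672
xyz cm [-2.8754  0.014   5.9146] dr [ 0.0119 -8.6707 -0.0228]
```

View pics/s2.png

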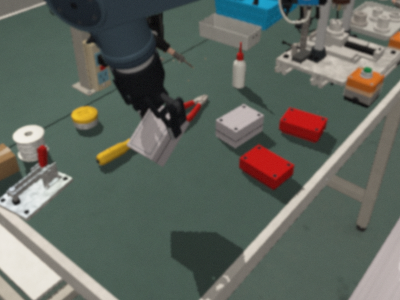

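Emit:
send_rows --dr '[[0, -1.3, 0], [0, -2.6, 0], [0, -3.9, 0], [0, -5.2, 0], [0, -6.5, 0], [0, -7.8, 0], [0, -8.67, 0], [0, -8.67, 0]]' --xyz '[[-0.6, 0, 0.6], [-1.1, 0, 1.2], [-1.6, 0, 2], [-2, 0, 3], [-2.4, 0, 4], [-2.7, 0, 5], [-2.9, 0, 5.9], [-2.9, 0, 5.9]]' --jaw '[50, 50, 50, 50, 50, 50, 50, 50]'

```text
time_s: 6.2
eef_pos: [0.528, 0.0994, 0.1059]
eef_rot: [0.402, 0.58, 0.581, -0.406]
wrist_force: [-0.0, 0.5, -2.4]
opening: 0.695
grasp_force: 65.7
```

```bash
python3 - <<'E'
from h import *
for p in([.53,.10,.075],[.53,.1,.06]): rel(p,*zt(-70))
for n,b in(("scene",(60,360,150,550)),):
    im=ctrl.camera(n);cv2.imwrite("pics/s3.png",cv2.resize(im[140:320,200:420,::-1],(770,630-0))[:600])
t=ctrl.camera("top");cv2.imwrite("pics/t3.png",t[:,:,::-1])
E
```

```text
t 6.2 q [ 0.442   0.8039  1.499  -1.0125  1.6397  0.8266] p [0.528  0.0994 0.1059] F [-0.0223  0.4936 -2.3726] open 0.694842625420792
xyz cm [2.918  0.2235 1.0161] dr [-0.0349 -0.0508  0.0488]
t 6.2 q [ 0.442   0.8039  1.499  -1.0125  1.6397  0.8266] p [0.528  0.0994 0.1059] F [-0.0223  0.4936 -2.3726] open 0.694842625420792
xyz cm [4.3248 0.2326 1.5366] dr [-0.0349 -0.0508  0.0488]
```

View pics/s3.png

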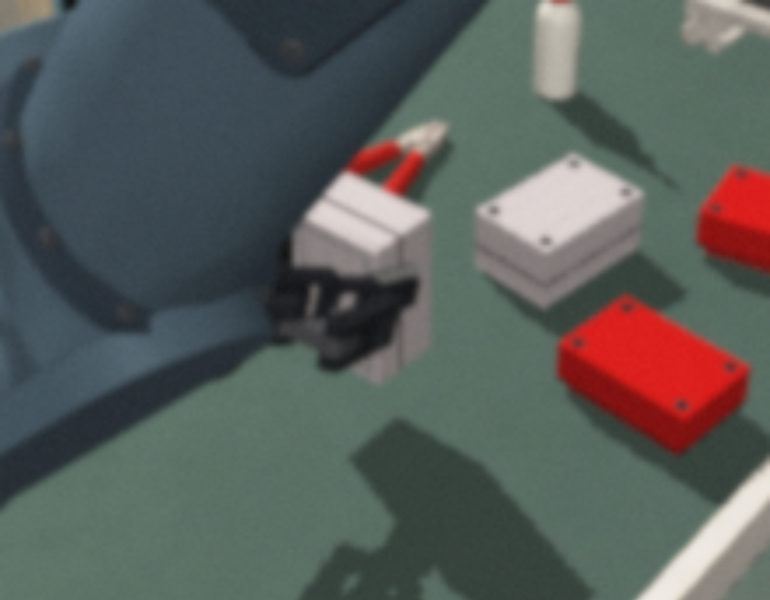

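Emit:
send_rows --dr '[[0, -0.05, 0.05], [0, -0.05, 0.05], [0, -0.05, 0.05], [0, -0.05, 0.05], [0, -0.05, 0.05], [0, -0.05, 0.05], [0, -0.05, 0.05], [0, -0.05, 0.05]]' --xyz '[[0.8, 0.1, 0.3], [1.6, 0.15, 0.6], [2.3, 0.2, 0.85], [3.0, 0.22, 1.08], [3.5, 0.22, 1.25], [3.85, 0.22, 1.37], [3.95, 0.22, 1.4], [3.95, 0.22, 1.4]]' --jaw '[50, 50, 50, 50, 50, 50, 50, 50]'

```text
time_s: 7.3
eef_pos: [0.5317, 0.1003, 0.0669]
eef_rot: [0.407, 0.581, 0.577, -0.405]
wrist_force: [0.5, -0.3, -2.5]
opening: 0.692
grasp_force: 65.8
```

```bash
python3 - <<'E'
from h import *
rel([.53,.1,.06],*zt(-70))
for n in("scene","top"):
    im=ctrl.camera(n);cv2.imwrite(f"pics/{n}4.png",im[:,:,::-1])
E
```

```text
t 7.3 q [ 0.4424  0.883   1.4674 -1.0166  1.618   0.8775] p [0.5317 0.1003 0.0669] F [ 0.4662 -0.2835 -2.5077] open 0.6922121809234603
xyz cm [ 0.6396 -0.1733  0.268 ] dr [-0.0069  0.0137 -0.0539]
```

Emit:
send_rows --dr '[[0, 0, -0.05], [0, 0, -0.05], [0, 0, -0.05], [0, 0, -0.05], [0, 0, -0.05], [0, 0, -0.05], [0, 0, -0.05], [0, 0, -0.05]]' --xyz '[[0.15, -0.1, 0.05], [0.25, -0.15, 0.09], [0.35, -0.17, 0.13], [0.42, -0.17, 0.16], [0.48, -0.17, 0.18], [0.54, -0.17, 0.2], [0.6, -0.17, 0.22], [0.6, -0.17, 0.22]]' --jaw '[50, 50, 50, 50, 50, 50, 50, 50]'

```text
time_s: 8.4
eef_pos: [0.53, 0.1003, 0.0614]
eef_rot: [0.406, 0.579, 0.578, -0.407]
wrist_force: [-1.9, 0.4, 4.6]
opening: 0.691
grasp_force: 66.1
```

```bash
python3 - <<'E'
from h import *
rel([.53,.1,.06],*zt(-70))
E
```

```text
t 8.4 q [ 0.4435  0.8923  1.4671 -1.0161  1.6152  0.8808] p [0.53   0.1003 0.0614] F [-1.8512  0.3551  4.6469] open 0.6912816743932358
xyz cm [ 0.1229 -0.0046  0.0738] dr [-0.0096  0.0269 -0.0082]
```

Emit:
send_rows --dr '[[0, 0, 0], [0, 0, 0], [0, 0, 0], [0, 0, 0], [0, 0, 0], [0, 0, 0], [0, 0, 0], [0, 0, 0]]' --xyz '[[0, 0, 0], [0, 0, 0], [0, 0, 0], [0, 0, 0], [0, 0, 0], [0, 0, 0], [0, 0, 0], [0, 0, -0.5]]' --jaw '[75, 80, 85, 90, 100, 100, 100, 100]'

```text
time_s: 9.4
eef_pos: [0.5298, 0.1049, 0.0621]
eef_rot: [0.406, 0.579, 0.579, -0.406]
wrist_force: [-0.7, 0.9, -0.1]
opening: 1.0
grasp_force: 0.0
```

Emit:
send_rows --dr '[[0, 0, 0], [0, 0, 0], [0, 0, 0], [0, 0, 0], [0, 0, 0], [0, 0, 0], [0, 0, 0], [0, 0, 0]]' --xyz '[[0, 0, -1], [0, 0, -2.5], [0, 0, -4], [0, 0, -6], [0, 0, -8], [0, 0, -10], [0, 0, -10], [0, 0, -10]]' --jaw '[100, 100, 100, 100, 100, 100, 100, 100]'

```text
time_s: 10.4
eef_pos: [0.5299, 0.1988, 0.0959]
eef_rot: [0.406, 0.579, 0.579, -0.406]
wrist_force: [0.2, -0.0, -0.6]
opening: 1.004
grasp_force: 0.0
```

```bash
python3 - <<'E'
from h import *
rel([.53,.18,.22],*zt(-70))
rel([.53,.12,.22],*zt(-10))
rel([.53,.095,.2],*zt(28))
for n,(x0,y0,x1,y1) in(("scene",(230,130,430,290)),("top",(210,150,390,270))):
    im=ctrl.camera(n);cv2.imwrite(f"pics/{n}5.png",im[:,:,::-1]);c=cv2.resize(im[y0:y1,x0:x1],(600,int(600*(y1-y0)/(x1-x0)))) [:,:,::-1]
    cv2.imwrite(f"pics/{n}5c.png",c)
a=cv2.imread("pics/scene5c.png");b=cv2.imread("pics/top5c.png");cv2.imwrite("pics/both5.png",np.vstack([cv2.resize(a,(375,300)),cv2.resize(b,(375,250))]))
E
```

```text
t 10.4 q [ 0.5713  0.9215  1.3018 -0.9381  1.77    0.8204] p [0.5299 0.1988 0.0959] F [ 0.2143 -0.0201 -0.6013] open 1.0037131793892708
xyz cm [-12.3083   0.007   -2.4564] dr [-0.0087  0.0162  0.0028]
t 10.4 q [ 0.5713  0.9215  1.3018 -0.9381  1.77    0.8204] p [0.5299 0.1988 0.0959] F [ 0.2143 -0.0201 -0.6013] open 1.0037131793892708
xyz cm [-14.3509   0.0115   3.1852] dr [-0.0093 10.0162 -0.002 ]
t 10.4 q [ 0.5713  0.9215  1.3018 -0.9381  1.77    0.8204] p [0.5299 0.1988 0.0959] F [ 0.2143 -0.0201 -0.6013] open 1.0037131793892708
xyz cm [-13.3214   0.0146   6.2168] dr [-0.0088 16.3495 -0.0054]
```

View pics/both5.png

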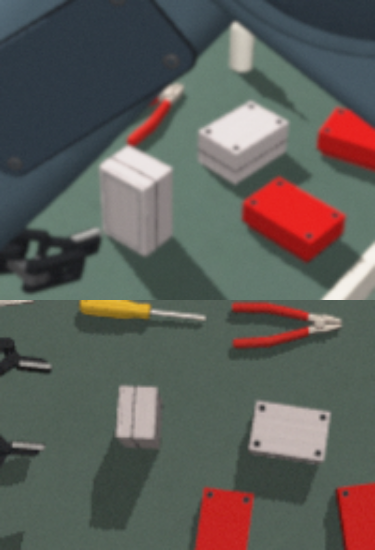

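The case stands on its end, still closed, with the seam visible: full top image near (276,205), scene near (275,240). Next, measure the seam line on its upper end.

```bash
python3 - <<'E'
from h import *
for n,b in(("top",(260,185,292,222)),("scene",(280,205,328,242))):
    I=cv2.cvtColor(cv2.imread(f"pics/{n}5.png"),cv2.COLOR_BGR2RGB);g=cv2.cvtColor(I,cv2.COLOR_RGB2GRAY)
    for v in(140,165):
        m=mask(I,b,v);cs=max(cv2.findContours(m,0,2)[0],key=cv2.contourArea)
        ap=cv2.approxPolyDP(cv2.convexHull(cs),2,True).reshape(-1,2);print(n,v,ap.tolist(),(ray(n,ap,.09)[:,:2]*1000).round(1).tolist())
    if n=="top":
        for r in(196,200,205,210): print(r,g[r,262:292].tolist())
u=np.array([[273.5,200.]]);print(ray("top",[[272,200],[273,200],[274,200],[275,200]],.09))
E
```

```text
top 140 [[284, 192], [283, 215], [266, 215], [267, 192]] [[558.4, 70.8], [502.3, 69.9], [500.5, 110.6], [556.7, 111.9]]
top 165 [[284, 192], [283, 214], [275, 215], [276, 192]] [[558.4, 70.8], [504.7, 70.0], [501.5, 89.0], [557.6, 90.1]]
196 [94, 93, 90, 90, 100, 152, 186, 184, 186, 187, 184, 166, 149, 170, 186, 188, 184, 185, 187, 186, 185, 184, 163, 115, 87, 94, 92, 86, 91, 90]
200 [91, 88, 90, 91, 124, 161, 179, 184, 184, 187, 183, 151, 151, 185, 187, 184, 184, 183, 183, 189, 188, 184, 160, 113, 95, 81, 83, 89, 92, 90]
205 [89, 89, 88, 85, 147, 177, 171, 181, 183, 186, 185, 151, 157, 189, 186, 184, 187, 184, 187, 188, 187, 182, 149, 102, 94, 92, 92, 90, 91, 91]
210 [92, 87, 93, 94, 150, 188, 186, 185, 185, 188, 168, 129, 156, 187, 185, 186, 185, 186, 184, 187, 183, 173, 129, 95, 93, 92, 93, 94, 92, 91]
scene 140 [[321, 218], [309, 241], [287, 241], [284, 237], [282, 218], [295, 208]] [[505.2, 62.9], [479.4, 127.8], [509.7, 152.6], [521.3, 148.0], [562.3, 109.9], [564.6, 70.7]]
scene 165 [[283, 218], [296, 208], [300, 208], [320, 221], [304, 231]] [[560.9, 108.7], [563.1, 69.5], [557.0, 64.5], [500.8, 71.2], [504.7, 112.4]]
[[0.5375 0.0985 0.09  ]
 [0.5376 0.0961 0.09  ]
 [0.5377 0.0937 0.09  ]
 [0.5378 0.0913 0.09  ]]
```

Emit:
send_rows --dr '[[0, 0, 0], [0, 0, 0], [0, 0, 0], [0, 1.5, 0], [0, 3, 0], [0, 4.5, 0], [0, 6, 0], [0, 7.5, 0]]' --xyz '[[-4, 0, -0.8], [-8, 0, -1.6], [-12.3, 0, -2.4], [-12.6, 0, -1.6], [-13, 0, -0.8], [-13.3, 0, 0], [-13.6, 0, 1], [-14, 0, 2]]' --jaw '[100, 100, 100, 100, 100, 100, 100, 100]'

```text
time_s: 11.5
eef_pos: [0.5299, 0.1318, 0.2213]
eef_rot: [0.152, 0.691, 0.69, -0.152]
wrist_force: [0.8, -0.3, -0.2]
opening: 1.003
grasp_force: 0.0
```

```bash
python3 - <<'E'
from h import *
rel([.53,.0905,.2],*zt(28));rel([.53,.0905,.13],*zt(28))
E
```

```text
t 11.5 q [ 0.2513  0.2667  1.6231 -0.4265  1.3838  0.3614] p [0.5299 0.1318 0.2213] F [ 0.7796 -0.2993 -0.1611] open 1.0025163363695548
xyz cm [-2.8561  0.0152  3.6682] dr [ 0.0099  8.8012 -0.0126]
t 11.5 q [ 0.2513  0.2667  1.6231 -0.4265  1.3838  0.3614] p [0.5299 0.1318 0.2213] F [ 0.7796 -0.2993 -0.1611] open 1.0025163363695548
xyz cm [ 0.0809  0.0085 10.0222] dr [ 0.0099  8.8012 -0.0126]
```

Emit:
send_rows --dr '[[0, 1.5, 0], [0, 3, 0], [0, 4.5, 0], [0, 6, 0], [0, 7.5, 0], [0, 8.8, 0], [0, 8.8, 0], [0, 8.8, 0]]' --xyz '[[-0.5, 0, 0.5], [-1, 0, 1], [-1.5, 0, 1.8], [-2, 0, 2.4], [-2.5, 0, 3], [-2.9, 0, 3.7], [-2.9, 0, 3.7], [-2.9, 0, 3.7]]' --jaw '[100, 100, 100, 100, 100, 100, 100, 100]'

```text
time_s: 12.5
eef_pos: [0.5298, 0.0903, 0.1998]
eef_rot: [-0.169, 0.687, 0.686, 0.169]
wrist_force: [0.0, -0.2, -0.2]
opening: 0.997
grasp_force: 0.0
```

```bash
python3 - <<'E'
from h import *
rel([.53,.0905,.12],*zt(28));rel([.53,.0905,.067],*zt(28))
E
```

```text
t 12.5 q [-0.315   0.1793  1.7914  0.4681  1.3563 -0.4577] p [0.5298 0.0903 0.1998] F [ 0.013  -0.159  -0.2326] open 0.9974734007383504
xyz cm [-3.685   0.025   7.0762] dr [ 0.0018  0.0632 -0.0166]
t 12.5 q [-0.315   0.1793  1.7914  0.4681  1.3563 -0.4577] p [0.5298 0.0903 0.1998] F [ 0.013  -0.159  -0.2326] open 0.9974734007383504
xyz cm [-6.1421  0.0284 11.7722] dr [ 0.0018  0.0632 -0.0166]
```

Emit:
send_rows --dr '[[0, 0.06, 0], [0, 0.06, 0], [0, 0.06, 0], [0, 0.06, 0], [0, 0.06, 0], [0, 0.06, 0], [0, 0.06, 0], [0, 0.06, 0]]' --xyz '[[-1.25, 0, 2.4], [-2.5, 0, 4.8], [-3.7, 0.02, 7.1], [-4.6, 0.02, 8.8], [-5.4, 0.02, 10.35], [-6.0, 0.02, 11.5], [-6.15, 0.02, 11.8], [-6.15, 0.02, 11.8]]' --jaw '[100, 100, 100, 100, 100, 100, 100, 100]'

```text
time_s: 13.5
eef_pos: [0.5304, 0.0909, 0.0669]
eef_rot: [-0.171, 0.686, 0.686, 0.172]
wrist_force: [0.8, 0.0, 0.4]
opening: 1.001
grasp_force: 0.0
```

Emit:
send_rows --dr '[[0, 0, 0], [0, 0, 0], [0, 0, 0], [0, 0, 0], [0, 0, 0], [0, 0, 0], [0, 0, 0], [0, 0, 0]]' --xyz '[[0, 0, 0], [0, 0, 0], [0, 0, 0], [0, 0, 0], [0, 0, 0], [0, 0, 0], [0, 0, 0], [0, 0, 0]]' --jaw '[85, 75, 65, 50, 50, 50, 50, 50]'

```text
time_s: 14.5
eef_pos: [0.5305, 0.0909, 0.0674]
eef_rot: [-0.171, 0.686, 0.686, 0.172]
wrist_force: [-2.2, -0.2, 5.4]
opening: 0.697
grasp_force: 65.3
```

```bash
python3 - <<'E'
from h import *
for a,p,w in((28,[.53,.09,.15],0),(-17,[.53,.06,.18],-.058),(-62,[.53,.03,.17],-.115),(-62,[.528,-.03,.14],-.115)): rel(p,*zt(a,w))
E
```

```text
t 14.5 q [-0.3176  0.3948  1.8443  0.5194  1.124  -0.598 ] p [0.5305 0.0909 0.0674] F [-2.2253 -0.2026  5.4237] open 0.6974806740920012
xyz cm [ 3.8072 -0.0426 -7.3319] dr [ 0.0096 -0.0148 -0.0032]
t 14.5 q [-0.3176  0.3948  1.8443  0.5194  1.124  -0.598 ] p [0.5305 0.0909 0.0674] F [-2.2253 -0.2026  5.4237] open 0.6974806740920012
xyz cm [  2.573   -0.038  -11.3911] dr [-0.047  -7.5129  0.5589]
t 14.5 q [-0.3176  0.3948  1.8443  0.5194  1.124  -0.598 ] p [0.5305 0.0909 0.0674] F [-2.2253 -0.2026  5.4237] open 0.6974806740920012
xyz cm [ -0.5445  -0.0365 -11.9214] dr [  0.3608 -14.9974   1.1568]
t 14.5 q [-0.3176  0.3948  1.8443  0.5194  1.124  -0.598 ] p [0.5305 0.0909 0.0674] F [-2.2253 -0.2026  5.4237] open 0.6974806740920012
xyz cm [ -7.2504  -0.234  -12.0999] dr [  0.3608 -14.9974   1.1568]
```

Emit:
send_rows --dr '[[0, 0, 0], [0, 0, 0], [0, 0, 0], [0, -1.2, 0], [0, -2.5, 0], [0, -3.8, 0], [0, -5.1, 0], [0, -6.4, 0]]' --xyz '[[0.8, 0, -1.5], [2, 0, -4], [3.8, 0, -7.3], [3.8, 0, -8.5], [3.7, 0, -9.5], [3.4, 0, -10.3], [3.1, 0, -11], [2.8, 0, -11.4]]' --jaw '[50, 50, 50, 50, 50, 50, 50, 50]'

```text
time_s: 15.5
eef_pos: [0.5303, 0.0619, 0.182]
eef_rot: [0.066, 0.705, 0.703, -0.064]
wrist_force: [0.4, 0.7, -3.3]
opening: 0.696
grasp_force: 65.5
```

```bash
python3 - <<'E'
from h import *
for a,p,w in((-62,[.53,.03,.17],-.115),(-62,[.528,-.03,.14],-.115)): rel(p,*zt(a,w))
P,e=fit();q=ctrl.get_obs()["q"]
for p in ([.53,.03,.17],[.528,-.05,.14],[.526,-.068,.066]):
    z,y=zt(-62,-.115);q,e,w=ik(p,z,y,q,P);print(q,e)
E
```

```text
t 15.5 q [-0.0017  0.1873  1.7565 -0.1978  1.2023  0.0723] p [0.5303 0.0619 0.182 ] F [ 0.4278  0.7164 -3.3487] open 0.6958015641833878
xyz cm [-2.9159 -0.0275  1.7663] dr [ 0.6789 -8.5645  0.8875]
t 15.5 q [-0.0017  0.1873  1.7565 -0.1978  1.2023  0.0723] p [0.5303 0.0619 0.182 ] F [ 0.4278  0.7164 -3.3487] open 0.6958015641833878
xyz cm [-8.2646 -0.2229  5.8151] dr [ 0.6789 -8.5645  0.8875]
[ 0.2945  0.601   1.5776 -0.9444  1.5912  0.7179] 4.247097118437182e-11
[ 0.1661  0.5955  1.671  -1.0232  1.4577  0.7344] 4.079497850639768e-11
[ 0.136   0.7234  1.6694 -1.0592  1.375   0.8335] 1.1690648449302894e-11
```

Emit:
send_rows --dr '[[0.08, -1.2, 0.12], [0.17, -2.4, 0.25], [0.26, -3.6, 0.37], [0.36, -4.8, 0.5], [0.45, -6, 0.62], [0.55, -7.2, 0.75], [0.68, -8.56, 0.89], [0.68, -8.56, 0.89]]' --xyz '[[-0.4, 0, 0.2], [-0.8, 0, 0.5], [-1.2, 0, 0.7], [-1.6, 0, 1], [-2, 0, 1.2], [-2.5, 0, 1.5], [-2.9, -0.03, 1.8], [-2.9, -0.03, 1.8]]' --jaw '[50, 50, 50, 50, 50, 50, 50, 50]'

```text
time_s: 16.5
eef_pos: [0.5286, 0.0309, 0.1654]
eef_rot: [0.339, 0.639, 0.573, -0.385]
wrist_force: [-0.2, -0.5, -2.2]
opening: 0.697
grasp_force: 65.4
```

```bash
python3 - <<'E'
from h import *
for p in ([.528,-.03,.13],[.526,-.0685,.11]): rel(p,*zt(-62,-.115))
for n in("scene","top"):
    im=ctrl.camera(n);cv2.imwrite(f"pics/{n}6.png",im[:,:,::-1])
a=cv2.imread("pics/scene6.png")[80:300,220:480];b=cv2.imread("pics/top6.png")[150:290,220:420]
cv2.imwrite("pics/both6.png",np.hstack([cv2.resize(a,(390,330)),cv2.resize(b,(400,330))]))
E
```

```text
t 16.5 q [ 0.2951  0.6056  1.5793 -0.9389  1.5869  0.7162] p [0.5286 0.0309 0.1654] F [-0.248  -0.521  -2.1559] open 0.6965309426934102
xyz cm [0.2433 0.6614 7.005 ] dr [-0.0232 -0.0429  0.0684]
t 16.5 q [ 0.2951  0.6056  1.5793 -0.9389  1.5869  0.7162] p [0.5286 0.0309 0.1654] F [-0.248  -0.521  -2.1559] open 0.6965309426934102
xyz cm [ 0.1816  0.9147 11.3403] dr [-0.0232 -0.0429  0.0684]
```

View pics/both6.png

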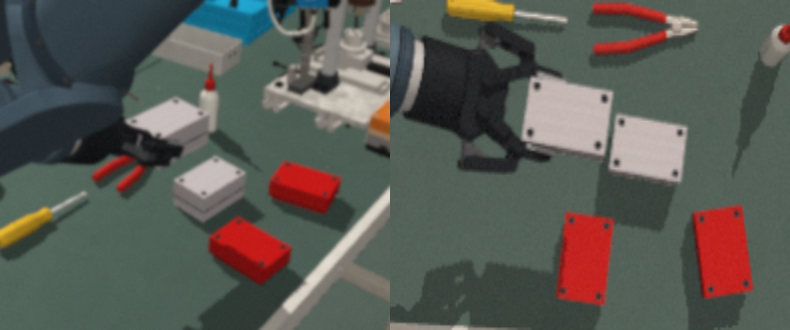

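Emit:
send_rows --dr '[[0, 0, 0.07], [0, 0, 0.07], [0, 0, 0.07], [0, 0, 0.07], [0, 0, 0.07], [0, 0, 0.07], [0, 0, 0.07], [0, 0, 0.07]]' --xyz '[[0.1, 0.15, 1.5], [0.2, 0.35, 3.5], [0.25, 0.5, 5.5], [0.25, 0.66, 7.5], [0.2, 0.8, 9.5], [0.2, 0.9, 11], [0.2, 0.92, 11.4], [0.2, 0.92, 11.4]]' --jaw '[50, 50, 50, 50, 50, 50, 50, 50]'

```text
time_s: 17.6
eef_pos: [0.5275, -0.0697, 0.1122]
eef_rot: [0.342, 0.642, 0.569, -0.382]
wrist_force: [-0.5, 0.4, -2.9]
opening: 0.699
grasp_force: 65.5
```

```bash
cat >> h.py <<'E'
def holes(I,n,b,z,v=140):
    g=cv2.cvtColor(I,cv2.COLOR_RGB2GRAY).astype(float);m=mask(I,b,v);cs=max(cv2.findContours(m,0,2)[0],key=cv2.contourArea)
    f=np.zeros_like(m);cv2.fillPoly(f,[cv2.convexHull(cs)],1);f=cv2.erode(f,np.ones((3,3)))
    w=np.clip(150-g,0,None)*f;k,l,st,ce=cv2.connectedComponentsWithStats((w>0).astype(np.uint8));P=[]
    for i in range(1,k):
        s=w*(l==i)
        if s.sum()>60 and st[i,4]<25: yy,xx=np.nonzero(s);P.append([(xx*s[yy,xx]).sum()/s.sum(),(yy*s[yy,xx]).sum()/s.sum()])
    Q=ray(n,P,z)[:,:2]*1000;print(n,np.array(P).round(1).tolist(),Q.round(1).tolist(),"mean",Q.mean(0));print(cv2.minAreaRect(Q.astype(np.float32)))
E
python3 - <<'E'
from h import *
rel([.5262,-.0695,.068],*zt(-62,-.115))
z=ctrl.get_obs()["eef_pos"][2]+.022
for n,b in(("top",(315,175,385,235)),("scene",(310,120,400,215))):
    im=ctrl.camera(n);cv2.imwrite(f"pics/{n}7.png",im[:,:,::-1]);
    try: holes(im,n,b,z)
    except Exception as e: print(n,e)
a=cv2.imread("pics/scene7.png")[100:240,280:420];b=cv2.imread("pics/top7.png")[160:250,290:400]
cv2.imwrite("pics/both7.png",np.hstack([cv2.resize(a,(390,390)),cv2.resize(b,(400,390))]))
E
```

```text
t 17.6 q [ 0.1317  0.6332  1.685  -1.0464  1.4065  0.7702] p [ 0.5275 -0.0697  0.1122] F [-0.4507  0.3859 -2.8854] open 0.6992280898274535
xyz cm [ 3.8945 -0.151   2.0936] dr [-0.0071 -0.0429 -0.0454]
top [[338.0, 193.8], [369.9, 198.8], [335.2, 212.3], [367.2, 217.6]] [[550.6, -57.7], [541.8, -131.4], [507.2, -52.7], [498.2, -126.0]] mean [524.4478 -91.9278]
((524.3687744140625, -91.94306945800781), (74.22345733642578, 44.024959564208984), 83.21856689453125)
scene [[381.4, 158.4]] [[500.4, -131.0]] mean [ 500.3796 -131.0027]
((500.37957763671875, -131.00265502929688), (0.0, 0.0), 0.0)
```

View pics/both7.png

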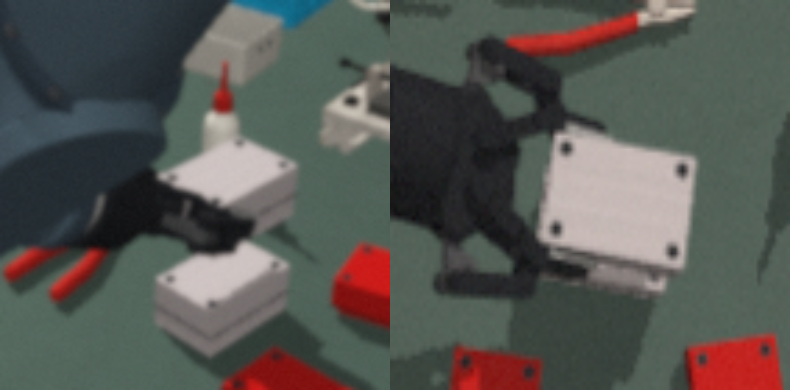

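```bash
python3 - <<'E'
from h import *
for z in (.112,.09,.075): rel([.5259,-.0680,z],*zt(-62,-.115))
E
```

```text
t 17.7 q [ 0.1326  0.6328  1.6846 -1.0464  1.4066  0.7702] p [ 0.5278 -0.0691  0.1125] F [ 1.0298  0.0763 -2.797 ] open 0.6974221344828689
xyz cm [ 0.0884 -0.2062 -0.0557] dr [ 0.0027 -0.0441 -0.0473]
t 17.7 q [ 0.1326  0.6328  1.6846 -1.0464  1.4066  0.7702] p [ 0.5278 -0.0691  0.1125] F [ 1.0298  0.0763 -2.797 ] open 0.6974221344828689
xyz cm [ 2.0261 -0.2161  0.9861] dr [ 0.0027 -0.0441 -0.0473]
t 17.7 q [ 0.1326  0.6328  1.6846 -1.0464  1.4066  0.7702] p [ 0.5278 -0.0691  0.1125] F [ 1.0298  0.0763 -2.797 ] open 0.6974221344828689
xyz cm [ 3.3472 -0.2229  1.6964] dr [ 0.0027 -0.0441 -0.0473]
```

Emit:
send_rows --dr '[[0, -0.04, -0.05], [0, -0.04, -0.05], [0, -0.04, -0.05], [0, -0.04, -0.05], [0, -0.04, -0.05], [0, -0.04, -0.05], [0, -0.04, -0.05], [0, -0.04, -0.05]]' --xyz '[[0.5, -0.2, 0.15], [1.1, -0.2, 0.5], [1.7, -0.2, 0.8], [2.3, -0.2, 1.13], [2.8, -0.2, 1.4], [3.2, -0.2, 1.6], [3.3, -0.2, 1.66], [3.3, -0.2, 1.66]]' --jaw '[50, 50, 50, 50, 50, 50, 50, 50]'

```text
time_s: 18.7
eef_pos: [0.5258, -0.0684, 0.0754]
eef_rot: [0.342, 0.64, 0.57, -0.385]
wrist_force: [0.7, -1.4, -3.2]
opening: 0.696
grasp_force: 65.6
```

```bash
python3 - <<'E'
from h import *
im=ctrl.camera("top");z=ctrl.get_obs()["eef_pos"][2]+.022
holes(im,"top",(315,175,385,240),z)
for z in (.068,.064): rel([.5259,-.0680,z],*zt(-62,-.115))
E
```

```text
top [[336.6, 197.3], [367.3, 202.2], [333.9, 215.6], [364.9, 220.3]] [[549.2, -56.3], [540.4, -129.8], [505.0, -51.3], [496.7, -124.9]] mean [522.8185 -90.5893]
((522.8909912109375, -90.60971069335938), (74.10025787353516, 44.42279815673828), 83.4975357055664)
t 18.75 q [ 0.1353  0.7045  1.6741 -1.0567  1.3816  0.8202] p [ 0.5259 -0.0684  0.0754] F [-0.8555  0.4896 -2.5065] open 0.6973654480606588
xyz cm [ 0.6749 -0.0013  0.3176] dr [-0.004  -0.0026  0.0036]
t 18.75 q [ 0.1353  0.7045  1.6741 -1.0567  1.3816  0.8202] p [ 0.5259 -0.0684  0.0754] F [-0.8555  0.4896 -2.5065] open 0.6973654480606588
xyz cm [ 1.028  -0.0011  0.5055] dr [-0.004  -0.0026  0.0036]
```

Emit:
send_rows --dr '[[0, 0, 0], [0, 0, 0], [0, 0, 0], [0, 0, 0], [0, 0, 0], [0, 0, 0], [0, 0, 0], [0, 0, 0]]' --xyz '[[0.2, 0, 0.08], [0.4, 0, 0.18], [0.55, 0, 0.25], [0.65, 0, 0.3], [0.72, 0, 0.34], [0.79, 0, 0.38], [0.84, 0, 0.41], [0.84, 0, 0.41]]' --jaw '[50, 50, 50, 50, 50, 50, 50, 50]'

```text
time_s: 19.75
eef_pos: [0.5258, -0.068, 0.0662]
eef_rot: [0.342, 0.64, 0.57, -0.385]
wrist_force: [-0.2, 1.1, 0.1]
opening: 0.691
grasp_force: 65.7
```

```bash
python3 - <<'E'
from h import *
rel([.5259,-.0680,.064],*zt(-62,-.115))
E
```

```text
t 19.75 q [ 0.136   0.7229  1.6695 -1.0588  1.3755  0.8327] p [ 0.5258 -0.068   0.0662] F [-0.1728  1.0592  0.0776] open 0.6908117354000098
xyz cm [0.1983 0.0072 0.1027] dr [-0.0048  0.0009  0.0041]
```

Emit:
send_rows --dr '[[0, 0, 0], [0, 0, 0], [0, 0, 0], [0, 0, 0], [0, 0, 0], [0, 0, 0], [0, 0, 0], [0, 0, 0]]' --xyz '[[0.05, 0, 0.02], [0.09, 0, 0.05], [0.09, 0, 0.05], [0.09, 0, 0.05], [0.09, 0, 0.05], [0.09, 0, 0.05], [0.09, 0, 0.05], [0.09, 0, 0.05]]' --jaw '[50, 50, 75, 80, 85, 92, 100, 100]'

```text
time_s: 20.75
eef_pos: [0.5258, -0.0681, 0.0649]
eef_rot: [0.342, 0.64, 0.57, -0.385]
wrist_force: [0.1, 0.1, 0.5]
opening: 1.0
grasp_force: 0.0
```

Emit:
send_rows --dr '[[0, 0, 0], [0, 0, 0], [0, 0, 0], [0, 0, 0], [0, 0, 0], [0, 0, 0], [0, 0, 0], [0, 0, 0]]' --xyz '[[0, 0, 0], [0, 0, -1], [0, 0, -2.5], [0, 0, -4], [0, 0, -6], [0, 0, -8.5], [0, 0, -11], [0, 0, -13]]' --jaw '[100, 100, 100, 100, 100, 100, 100, 100]'

```text
time_s: 21.75
eef_pos: [0.5394, 0.0478, 0.127]
eef_rot: [0.343, 0.64, 0.571, -0.384]
wrist_force: [0.7, 0.5, 0.5]
opening: 0.999
grasp_force: 0.0
```

```bash
python3 - <<'E'
from h import *
o=ctrl.get_obs();print(o["time_s"],o["wrist_force"],o["eef_pos"])
for n in("scene","top"):
    im=ctrl.camera(n);cv2.imwrite(f"pics/{n}8.png",im[:,:,::-1])
    if n=="top": holes(im,n,(315,175,385,240),.088)
a=cv2.imread("pics/scene8.png")[130:270,280:440];b=cv2.imread("pics/top8.png")[150:260,290:420]
cv2.imwrite("pics/both8.png",np.hstack([cv2.resize(a,(400,350)),cv2.resize(b,(400,350))]))
E
```

```text
21.75 [0.6648 0.4634 0.4946] [0.5394 0.0478 0.127 ]
top [[336.3, 198.0], [366.6, 202.8], [333.5, 215.9], [364.1, 220.8]] [[549.2, -55.9], [540.6, -129.4], [505.4, -50.7], [496.7, -124.1]] mean [522.9904 -90.0256]
((523.0120849609375, -90.05750274658203), (74.00701904296875, 44.22941970825195), 83.20833587646484)
```

View pics/both8.png

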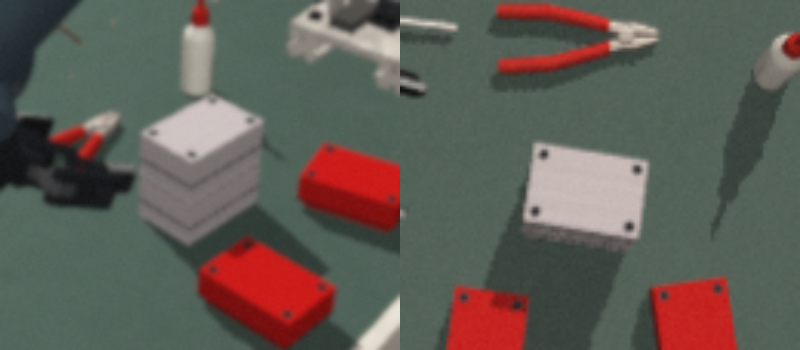

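The two cases are stacked squarely and both are closed. The top case's four-hole centre is at (0.5230, −0.0900), against (0.5228, −0.0901) for the stack before. The gripper is clear of everything, so I'm handing in.

```bash
python3 -c "
from bench import ctrl
print(ctrl.hand_in())"
```

```text
the job is handed in; nothing more can be done
None
```

I turned the lid-up case over and set it upside down on the other case. The top camera puts the two within about 0.2 mm and 0.3° of each other. Both cases are still closed, and I handed the job in at about 22 s.

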